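Switch on the green inspection lamp at the chain machine bench

ROBOT

A 6-joint arm with a two-finger parallel gripper is mounted at the origin on the work surface. World frame = base frame: x ahead of the robot, y to its left, z up, the work surface at z = 0. Lengths are in mm, angles in rad, forces in N, time in s.
With the tool pointing down it reaches from about 350 to 725 mm from the base axis. Payload 4.3 kg.
Tool frame: the origin (TCP) lies between the finger pads; the fingertips stand 8 mm ahead of it and the grasp point (between the pads) lies 11 mm behind it; z points along the fingers, y is the line along which they close (so a half turn about z gives the same grasp; the last joint's range is limited). The gripper opens to 85 mm and grips with 20 to 120 N. Pads are 22 mm wide; open, the fingers measure 114 mm over their backs; the gripper's body (76 mm by 85 mm) begins 54 mm behind the grasp point. The pads swing forward as they close: fully open they stand 13 mm farther back than shut.
Start: joints at [-1.408, 0.377, 0.081, 1.274, 0, 1.46], TCP at [154.931, -553.771, 239.329] pointing down, gripper open.
Joint ranges: [-2.72, 2.72], [-0.84, 1.66], [-1.02, 1.22], [-1.77, 2.12], [-1.37, 1.28], [-3.14, 3.14]. Speed limits (rad/s): [2.57, 2.57, 3.14, 3.14, 3.14, 3.14].

INTERFACE

Orientations are given as a rotation vector (axis times angle).
In Python, from station import monitor, vision, ticket gives the robot as it stands.
- The arm moves only by the shell command python3 -m inch 'ROWS' [FORCE]. ROWS is text: rows parted by semicolons, each of 7 numbers parted by spaces: the shift along the tool's x, y, z in mm, then the turn, a rotation vector about the tool's x, y, z in degrees, then the opening, from 0 (shut) to 1 (fully open). A call has 1 to 8 rows; each row shifts and turns the commanded pose from where the row before left it, along the tool's axes as they then stand; what a row does not reach is not made up. A row lasts 1/12 s, in which the tool goes at most 41.7 mm and 7.16 degrees, less where a joint would pass 70% of its speed; a pose out of reach is approached as far as the arm can. A call with a gripper value outside its range is refused whole. The fingers move at their own pace and stop on an object; FORCE is the grip in N (left out, the last holds). Time passes only in rows, so rows that do not move let the fingers close. It gives the time, the measured TCP pose, the force, the opening and the grip force at its end, in the units of the state.
- monitor.state(): the state, without advancing time (a new reading comes with each control period).
- vision.grab_frame(name): name is "scene" or "top"; returns a dict with "pixels" (420x560x3 uint8, blue, green, red), "range_z" (420x560 float32, mm along the optical axis (not along the pixel's ray), 0 where there is no reading), "fx", "fy", "cx", "cy" (pixels), "D" ([k1, k2, p1, p2, k3] as OpenCV has them; the pictures are not rectified), "R" (3x3) and "t" (3): a world point X has camera coordinates R X + t. Camera axes: x right, y down, z forward; pixel columns grow to the right and rows downward; lengths in mm; the calibration is good to about 2 mm. A picture is of the moment at which its call begins.
- ticket.close_job(): hands the job in; it is judged then, once.
The state is a dict: "time_s": time; "joint_positions": joint angles; "joint_velocities": joint speeds; "tau": joint torques, N m; "position": TCP position; "tool_rot": TCP orientation; "contact_force": force on the tool from outside, world axes, zero at the start; "moment": the same for the moment, N m; "width": finger opening in mm; "grasp_force": force on a finger pad.
Only numpy, scipy, OpenCV 4.12 (cv2) and the standard library are available. Lean on these libraries where they do the work, as an engineer would, in place of code of your own. Each camera call takes 0.05 s, during which the arm holds its last target. There are 200 camera calls.

TASK

Switch on the green inspection lamp: put a fingertip into the recessed slot on its grip and slide the little red switch all the way towards the lens. Leave the yellow lamp's switch alone.

Things in the scene. Friction and masses are not known exactly. Their poses are not given: they have to be found in the camera images.
- green_lamp: Green hand lamp lying flat, held fast to the bench by its magnetic base. Grip 127 long, 66 wide, its top face 40 mm above the bench; round head (66 high, glass lens) at one end. Origin on the bench under the switch when off; x axis towards the lens, z up. In the grip's top a slot 34 wide, 86 long, 12 deep: from x = -54 to +32 mm, centred on y = 0. A white dot marks its on end.
- green_nub (a point): Middle of the top of the green lamp's switch: a tiny red block with white ribs, 12 mm along the lamp, 16 across, standing in the black slot with its top flush with the grip's face, 40 mm above the bench. Axes as the lamp's; it moves with the switch. Off, the slot is empty for 48 mm behind it (away from the lens): room for shut fingertips.
- green_switch (a joint): Travel of the green lamp's switch in m: 0 is off (far from the lens), 0.024 fully on, against its stop at the lens end. Only friction of about 2 N resists it and it stays where it is left. It starts within 5 mm of off.
- yellow_switch (a joint): Travel of the yellow lamp's switch in m. That lamp is the same in all but colour and is to stay off. The two lie left and right of the bench's middle, either way round, each turned up to 35 degrees from lens straight ahead of the robot.
Mind the look-alikes: they are no part of the job. Of the things that look like the part that bears yellow_switch, the smallest one is meant.

How it is judged:
By the outcome, as a careful person would: the job done as asked, in the order asked, and still so for the second after the job is handed in, with the robot touching nothing.
It also fails if it takes over 32 s, if anything falls off the work surface, if the arm or the gripper's body presses on something with over 40 N, if the wrist force passes 120 N, or if a joint passes its speed limit or range.

## Working session

There is one attempt and no reset: what is moved stays moved. The work goes in short steps, Python scripts to look and compute and a shell command to move; the robot and the scene stay as the last step left them, time stands still between calls to the robot, and variables do not carry over. Pictures are saved under pics/ and viewed, at most 10 in all, crops included, and the job is handed in when it is done.

```bash
mkdir -p pics; cat > h.py <<'E'
import numpy as np, cv2
from scipy.spatial.transform import Rotation as Ro
from station import monitor, vision, ticket
def cast(f,uv,z):
    K=np.array([[f['fx'],0,f['cx']],[0,f['fy'],f['cy']],[0,0,1]],float)
    n=cv2.undistortPoints(np.array(uv,float).reshape(-1,1,2),K,np.array(f['D'],float)).reshape(-1,2)
    R=np.array(f['R']);t=np.array(f['t']);c=-R.T@t
    d=np.c_[n,np.ones(len(n))]@R
    return c+d*((z-c[2])/d[:,2])[:,None]
E
python3 - <<'E'
from h import *
for n in ('top','scene'):
    f=vision.grab_frame(n); cv2.imwrite(f'pics/{n}1.png',f['pixels'])
    np.savez(f'{n}1.npz',**f)
    print(n,-np.array(f['R']).T@np.array(f['t']))
s=monitor.state();print(s)
E
```

```text
top [ 331.23422497  -36.82601788 1003.51157447]
scene [775.54998926 531.54962646 699.14018979]
{'time_s': 0.1, 'joint_positions': array([-1.40829311e+00,  3.78051524e-01,  7.97654289e-02,  1.27439651e+00,
       -3.03144514e-05,  1.46050626e+00]), 'joint_velocities': array([-0.00124252, -0.00047529,  0.00222156,  0.00130857, -0.00060389,
        0.00150398]), 'tau': array([ 1.13317306e-03, -4.64692283e+01,  2.70582694e+01,  1.20334548e-02,
       -7.41838880e-05, -3.32800454e-06]), 'position': array([ 154.82717246, -553.16855973,  238.42146525]), 'tool_rot': array([-3.11054742e+00, -4.26919033e-01,  1.24870736e-04]), 'contact_force': array([-0.25323498, -0.30421601,  0.03863118]), 'moment': array([ 0.00391727, -0.05565143, -0.0274166 ]), 'grasp_force': 0.0, 'width': 85.50789799284473}
```

View pics/top1.png

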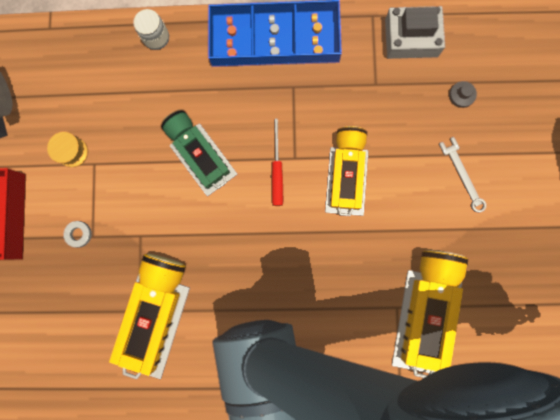

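View pics/scene1.png

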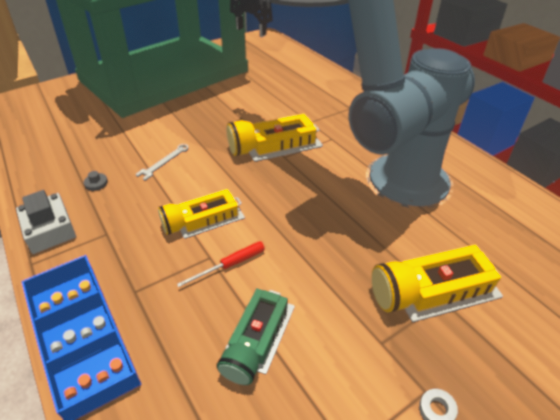

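The top view shows one green lamp, with its nub at about (197,152) and lens at (177,122). The yellow lamps are at (348,173), which is the small one meant, and two larger look-alikes at (143,323) and (435,321). The other red things are the screwdriver (277,185) and the dots in the tray. I choose the green lamp and will check it in a crop while measuring.

```bash
python3 - <<'E'
from h import *
def load(n): return dict(np.load(n+'1.npz'))
for n,(x0,y0,x1,y1) in (('top',(150,95,245,205)),('scene',(205,280,305,390))):
    f=load(n);im=f['pixels'];hsv=cv2.cvtColor(im,cv2.COLOR_BGR2HSV).astype(int)
    H,S,V=hsv[...,0],hsv[...,1],hsv[...,2]
    roi=np.zeros(H.shape,bool);roi[y0:y1,x0:x1]=1
    green=roi&(H>55)&(H<95)&(S>80)&(V>40)
    ys,xs=np.where(green); hull=cv2.convexHull(np.c_[xs,ys].astype(np.int32))
    inside=np.zeros(H.shape,np.uint8);cv2.fillConvexPoly(inside,hull,1)
    inside=inside.astype(bool)
    red=inside&((H<8)|(H>172))&(S>110)&(V>110)
    dark=inside&(V<60)&~green
    white=inside&(S<60)&(V>170)
    # slot = largest component of non-green inside
    nn,l,st,c=cv2.connectedComponentsWithStats((dark|red).astype(np.uint8))
    k=1+np.argmax(st[1:,4]);slot=np.where(l==k)
    rect=cv2.minAreaRect(np.c_[slot[1],slot[0]].astype(np.float32))
    bp=cv2.boxPoints(rect)
    ry,rx=np.where(red);r=[rx.mean(),ry.mean()]
    rr=cv2.minAreaRect(np.c_[rx,ry].astype(np.float32))
    P=cast(f,bp,40)
    print(n,'red px',r,len(rx),'nub',cast(f,[r],40).round(1),'range pt depth',f['range_z'][int(r[1]),int(r[0])])
    print('slot corners',P.round(1).tolist(), 'sides',np.linalg.norm(P[1]-P[0]),np.linalg.norm(P[2]-P[1]))
    print('ctr',P.mean(0).round(1)); print('nub rect',cast(f,cv2.boxPoints(rr),40).round(1).tolist())
    wy,wx=np.where(white); print('white',len(wx),cast(f,[[wx.mean(),wy.mean()]],40).round(1) if len(wx) else '')
    gp=cv2.minAreaRect(hull.astype(np.float32)); print('green ang',cast(f,cv2.boxPoints(gp),40).round(1).tolist())
    cr=cv2.resize(im[y0:y1,x0:x1],None,fx=5,fy=5,interpolation=cv2.INTER_CUBIC)
    cv2.polylines(cr,[((bp-[x0,y0])*5).astype(int)],True,(255,0,255),1)
    cv2.imwrite(f'pics/{n}c.png',cr)
E
```

```text
top red px [np.float64(196.9047619047619), np.float64(151.93650793650792)] 63 nub [[578.9 174.5  40. ]] range pt depth 987.52673
slot corners [[591.4, 202.1, 40.0], [609.2, 177.7, 40.0], [545.0, 131.2, 40.0], [527.4, 155.4, 40.0]] sides 30.17653213976639 79.27364281365254
ctr [568.2 166.6  40. ]
nub rect [[578.0, 186.6, 40.0], [591.2, 173.2, 40.0], [579.6, 162.0, 40.0], [566.4, 175.4, 40.0]]
white 15 [[615.  200.4  40. ]]
green ang [[641.3, 259.4, 40.0], [679.2, 207.9, 40.0], [537.0, 105.4, 40.0], [500.1, 156.2, 40.0]]
scene red px [np.float64(256.6818181818182), np.float64(324.84090909090907)] 88 nub [[580.5 178.   40. ]] range pt depth 745.11096
slot corners [[594.0, 175.7, 40.0], [579.6, 162.3, 40.0], [567.2, 179.2, 40.0], [581.7, 192.2, 40.0]] sides 19.65516893734682 20.924871356599457
ctr [580.6 177.3  40. ]
nub rect [[594.0, 175.7, 40.0], [579.6, 162.3, 40.0], [567.2, 179.2, 40.0], [581.7, 192.2, 40.0]]
white 28 [[616.1 199.8  40. ]]
green ang [[670.2, 205.8, 40.0], [533.8, 105.2, 40.0], [502.2, 170.4, 40.0], [639.0, 259.7, 40.0]]
```

View pics/topc.png

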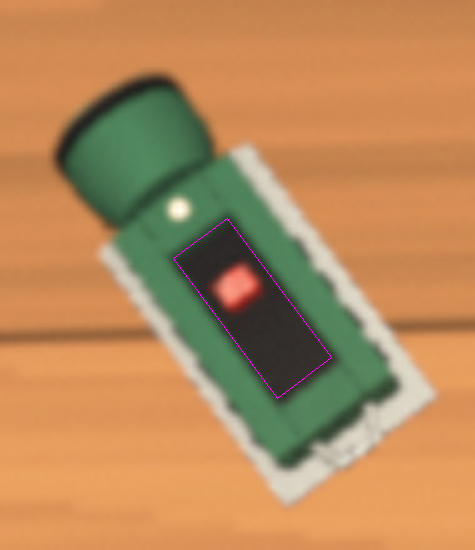

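The crop confirms it: green lamp, red nub in the black slot, and the white dot on the lens side (upper left). The slot axis is at about 35.5° yaw, with the origin near (577,173). My first move is a sweep about the base axis at constant height, so I'll check the depth image for anything tall in that path.

```bash
python3 - <<'E'
from h import *
f=dict(np.load('scene1.npz'));v,u=np.where(f['range_z']>0)
K=np.array([[f['fx'],0,f['cx']],[0,f['fy'],f['cy']],[0,0,1]])
n=cv2.undistortPoints(np.c_[u,v].astype(float).reshape(-1,1,2),K,f['D'].astype(float)).reshape(-1,2)
P=(np.c_[n,np.ones(len(n))]*f['range_z'][v,u][:,None]-f['t'])@f['R']
r=np.hypot(P[:,0],P[:,1]);m=(P[:,2]>120)&(r>300)&(r<750)
for a in range(-120,60,10):
    A=np.degrees(np.arctan2(P[:,1],P[:,0]));k=m&(A>=a)&(A<a+10)
    if k.sum()>5: print(a,k.sum(),'z',P[k,2].min().round(),P[k,2].max().round(),'r',r[k].min().round(),r[k].max().round())
E
```

```text
-80 882 z 242.0 349.0 r 500.0 651.0
```

The path is clear, since only the gripper itself is that high. Sweeping now.

```bash
python3 -m inch '37.7 -1.2 0 0 0 -3.76 0;37.7 -1.2 0 0 0 -3.76 0;37.7 -1.2 0 0 0 -3.76 0;37.7 -1.2 0 0 0 -3.76 0;37.7 -1.2 0 0 0 -3.76 0;37.7 -1.2 0 0 0 -3.76 0;37.7 -1.2 0 0 0 -3.76 0;37.7 -1.2 0 0 0 -3.76 0' 40
python3 -m inch '37.7 -1.2 0 0 0 -3.76 0;37.7 -1.2 0 0 0 -3.76 0;37.7 -1.2 0 0 0 -3.76 0;37.7 -1.2 0 0 0 -3.76 0;37.7 -1.2 0 0 0 -3.76 0;37.7 -1.2 0 0 0 -3.76 0;37.7 -1.2 0 0 0 -3.76 0;37.7 -1.2 0 0 0 -3.76 0'
```

```text
time_s: 0.77
position: [413.0, -400.5, 238.7]
tool_rot: [-2.892, -1.225, 0.0]
contact_force: [-0.5, -0.9, 0.3]
width: 0.4
grasp_force: 0.0
time_s: 1.43
position: [558.2, -139.8, 238.7]
tool_rot: [-2.476, -1.933, 0.001]
contact_force: [0.2, -0.1, 0.1]
width: -0.2
grasp_force: 0.0
```

```bash
python3 -m inch '37.7 -1.2 0 0 0 -3.76 0;37.7 -1.2 0 0 0 -3.76 0;37.7 -1.2 0 0 0 -3.76 0;37.7 -1.2 0 0 0 -3.76 0;37.7 -1.2 0 0 0 -3.76 0;37.7 -1.2 0 0 0 -3.76 0;37.7 -1.2 0 0 0 -3.76 0;37.7 -1.2 0 0 0 -3.76 0'
python3 -m inch '0 0 40 0 0 -6.6 0;0 0 40 0 0 -6.6 0;0 0 30 0 0 -6.6 0;0 0 0 0 0 0 0;0 0 0 0 0 0 0'
cat > rel.py <<'E'
from h import *
s=monitor.state();R=Ro.from_rotvec(s['tool_rot']).as_matrix();p=s['position']
import sys
T=np.array([float(a) for a in sys.argv[1:4]])
print('pos',p.round(1),'tool y yaw',np.degrees(np.arctan2(R[1,1],R[0,1])).round(2),'tool z',R[:,2].round(3),'delta tool',(R.T@(T-p)).round(1),'F',s['contact_force'].round(1))
E
python3 rel.py 554.4 156.7 60; python3 - <<'E'
from h import *
for n in ('top','scene'):
    f=vision.grab_frame(n);np.savez(n+'2.npz',**f)
    u=(150,90,270,210) if n=='top' else (180,210,330,390)
    cv2.imwrite(f'pics/{n}2.png',cv2.resize(f['pixels'][u[1]:u[3],u[0]:u[2]],None,fx=3,fy=3,interpolation=cv2.INTER_CUBIC))
E
```

```text
time_s: 2.1
position: [553.2, 158.5, 238.7]
tool_rot: [-1.889, -2.51, 0.001]
contact_force: [0.6, -0.3, 0.6]
width: 0.5
grasp_force: 0.0
time_s: 2.52
position: [551.5, 156.3, 127.6]
tool_rot: [-1.436, -2.789, 0.005]
contact_force: [0.5, -0.1, 0.7]
width: 0.0
grasp_force: 0.0
pos [551.5 156.3 127.6] tool y yaw 35.51 tool z [-0.006 -0.001 -1.   ] delta tool [-1.5  2.9 67.6] F [ 0.5 -0.1  0.7]
```

View pics/scene2.png

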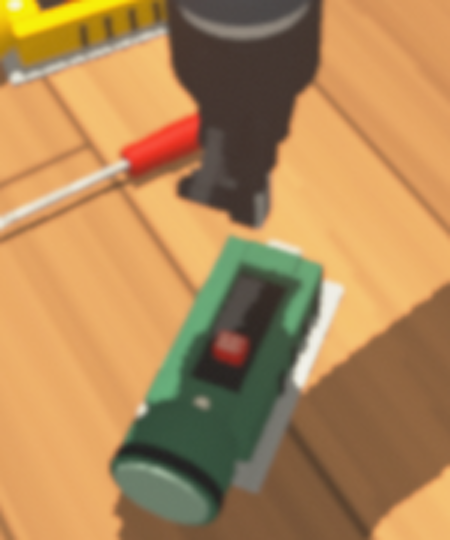

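The crop shows the shut fingertips, at about (240,210), hanging behind the lamp's head end and in line with the slot, with the nub at (230,347). I'll go down to just above the grip and check the alignment.

```bash
python3 -m inch '-1.5 2.9 25 0 0 0 0;0 0 25 0 0 0 0;0 0 17 0 0 0 0;0 0 0 0 0 0 0;0 0 0 0 0 0 0'
python3 rel.py 554.4 156.7 40; python3 - <<'E'
from h import *
out=[]
for n,u in (('top',(140,90,260,210)),('scene',(200,250,320,370))):
    f=vision.grab_frame(n)
    out.append(cv2.resize(f['pixels'][u[1]:u[3],u[0]:u[2]],(400,400),interpolation=cv2.INTER_CUBIC))
cv2.imwrite('pics/c3.png',np.hstack(out))
E
```

```text
time_s: 3.03
position: [558.1, 157.0, 63.9]
tool_rot: [1.436, 2.793, 0.001]
contact_force: [0.6, 0.3, 0.2]
width: -0.2
grasp_force: 0.0
pos [558.1 157.   63.9] tool y yaw 35.59 tool z [ 0.002  0.    -1.   ] delta tool [ 1.9 -3.2 23.9] F [0.6 0.3 0.2]
```

View pics/c3.png

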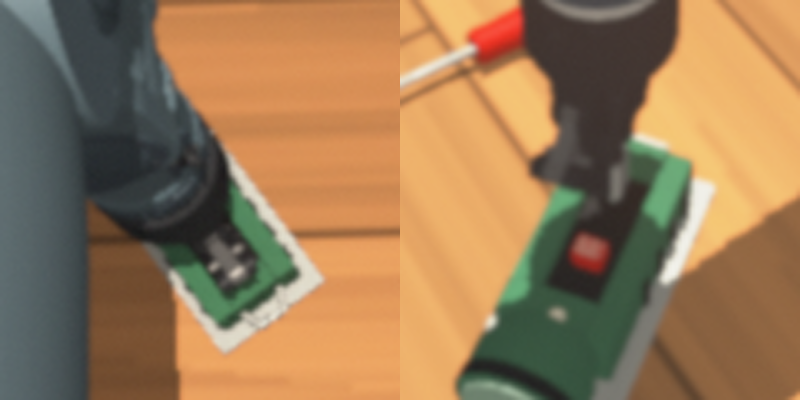

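The fingertips are centred over the slot behind the nub: the tip is at about (610,195) in the right crop and the nub at (590,250). I'll shift the last few millimetres and then go in.

```bash
python3 -m inch '2 -3 5 0 0 0 0;0 0 0 0 0 0 0;0 0 0 0 0 0 0;0 0 0 0 0 0 0'; python3 rel.py 554.4 156.7 40
```

```text
time_s: 3.47
position: [553.5, 157.0, 57.7]
tool_rot: [1.434, 2.795, 0.0]
contact_force: [0.4, -0.4, 0.1]
width: 0.1
grasp_force: 0.0
pos [553.5 157.   57.7] tool y yaw 35.67 tool z [ 0.001 -0.    -1.   ] delta tool [-0.8  0.5 17.7] F [ 0.4 -0.4  0.1]
```

```bash
python3 -m inch '-0.5 0.5 5 0 0 0 0;0 0 5 0 0 0 0;0 0 4 0 0 0 0;0 0 3.5 0 0 0 0;0 0 0 0 0 0 0;0 0 0 0 0 0 0'; python3 rel.py 554.4 156.7 40
```

```text
time_s: 3.97
position: [553.6, 156.8, 39.2]
tool_rot: [-1.434, -2.794, 0.001]
contact_force: [0.5, 0.4, 1.4]
width: 0.0
grasp_force: 0.0
pos [553.6 156.8  39.2] tool y yaw 35.67 tool z [-0.001 -0.    -1.   ] delta tool [-0.6  0.6 -0.8] F [0.5 0.4 1.4]
```

The tips are in the slot with no contact. Sliding towards the lens.

```bash
python3 -m inch '0 4 0 0 0 0 0;0 4 0 0 0 0 0;0 4 0 0 0 0 0;0 0 0 0 0 0 0'; python3 -m inch '0 3 0 0 0 0 0;0 3 0 0 0 0 0;0 3 0 0 0 0 0;0 3 0 0 0 0 0;0 0 0 0 0 0 0;0 0 0 0 0 0 0'; python3 rel.py 554.4 156.7 40
```

```text
time_s: 4.3
position: [565.2, 164.5, 40.2]
tool_rot: [1.433, 2.794, 0.002]
contact_force: [0.2, -0.2, -0.0]
width: -0.1
grasp_force: 0.0
time_s: 4.8
position: [574.0, 171.1, 39.8]
tool_rot: [1.434, 2.795, 0.001]
contact_force: [-0.3, -0.6, 0.8]
width: 0.1
grasp_force: 0.4
pos [574.  171.1  39.8] tool y yaw 35.68 tool z [ 0.001  0.    -1.   ] delta tool [ -0.3 -24.3  -0.2] F [-0.3 -0.6  0.8]
```

```bash
for i in 1 2 3; do :; done; python3 -m inch '0 2 0 0 0 0 0;0 2 0 0 0 0 0;0 0 0 0 0 0 0'; python3 -m inch '0 1.5 0 0 0 0 0;0 1.5 0 0 0 0 0;0 0 0 0 0 0 0'; python3 - <<'E'
from h import *
out=[]
for n,u in (('top',(140,90,260,210)),('scene',(200,250,320,370))):
    f=vision.grab_frame(n)
    out.append(cv2.resize(f['pixels'][u[1]:u[3],u[0]:u[2]],(400,400),interpolation=cv2.INTER_CUBIC))
cv2.imwrite('pics/c4.png',np.hstack(out))
E
python3 rel.py 554.4 156.7 40
```

```text
time_s: 5.05
position: [577.0, 173.3, 39.8]
tool_rot: [1.434, 2.795, -0.0]
contact_force: [-1.1, -0.7, 1.4]
width: 0.1
grasp_force: 0.9
time_s: 5.3
position: [579.4, 175.1, 39.8]
tool_rot: [1.434, 2.795, 0.0]
contact_force: [-1.3, -1.4, 0.9]
width: -0.2
grasp_force: 0.9
pos [579.4 175.1  39.8] tool y yaw 35.67 tool z [ 0.  0. -1.] delta tool [ -0.3 -31.   -0.2] F [-1.4 -0.6  1.1]
```

View pics/c4.png

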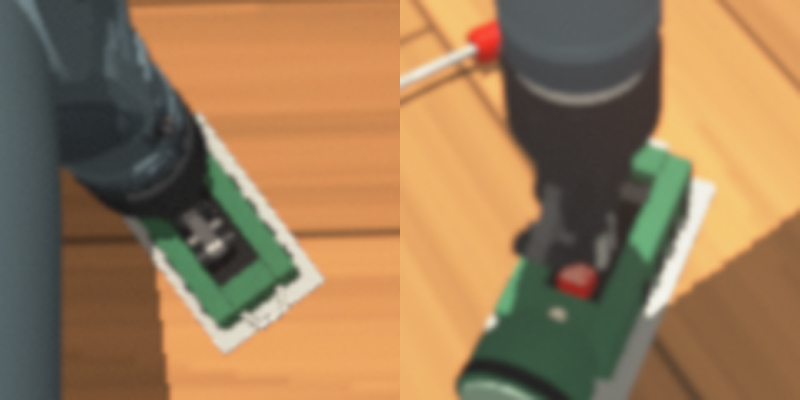

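The nub is moving ahead of the tip, now at about (577,280) with the slot end close at (575,298), and the force is about 2 N. I'll go on until the stop shows as a rise in force.

```bash
python3 -m inch '0 2 0 0 0 0 0;0 2 0 0 0 0 0;0 0 0 0 0 0 0'; python3 -m inch '0 1.5 0 0 0 0 0;0 0 0 0 0 0 0;0 0 0 0 0 0 0'; python3 rel.py 554.4 156.7 40
```

```text
time_s: 5.65
position: [582.8, 177.5, 39.7]
tool_rot: [1.434, 2.795, 0.0]
contact_force: [-0.8, -1.8, 1.3]
width: 0.0
grasp_force: 0.9
time_s: 5.9
position: [583.3, 177.9, 39.7]
tool_rot: [-1.434, -2.795, 0.002]
contact_force: [-3.0, -2.6, 3.3]
width: -0.1
grasp_force: 2.4
pos [583.3 177.9  39.7] tool y yaw 35.66 tool z [-0.001 -0.001 -1.   ] delta tool [ -0.4 -35.8  -0.3] F [-3.  -2.6  3.3]
```

```bash
python3 -m inch '0 1.5 0 0 0 0 0;0 1.5 0 0 0 0 0;0 0 0 0 0 0 0'; python3 rel.py 554.4 156.7 40
```

```text
time_s: 6.15
position: [583.6, 178.1, 39.6]
tool_rot: [-1.434, -2.793, 0.009]
contact_force: [-8.5, -7.1, 9.3]
width: 0.2
grasp_force: 6.6
pos [583.6 178.1  39.6] tool y yaw 35.63 tool z [-0.005 -0.004 -1.   ] delta tool [ -0.4 -36.2  -0.2] F [-8.5 -7.1  9.3]
```

The switch is hard against its stop: about 11 N with no further travel. Backing off, lifting and checking.

```bash
python3 -m inch '0 -6 0 0 0 0 0;0 -6 0 0 0 0 0;0 0 -15 0 0 0 0;0 0 -30 0 0 0 0;0 0 -40 0 0 0 0;-40 0 0 0 0 0 0;-40 0 0 0 0 0 0;-40 0 0 0 0 0 0'; python3 -m inch '-40 0 -20 0 0 0 0;-40 0 -20 0 0 0 0;-40 0 0 0 0 0 0;0 0 0 0 0 0 0;0 0 0 0 0 0 0'
python3 - <<'E'
from h import *
out=[]
for n,u in (('top',(140,90,260,210)),('scene',(200,250,320,370))):
    f=vision.grab_frame(n); im=f['pixels']
    out.append(cv2.resize(im[u[1]:u[3],u[0]:u[2]],(400,400),interpolation=cv2.INTER_CUBIC))
    hsv=cv2.cvtColor(im,cv2.COLOR_BGR2HSV).astype(int)
    m=((hsv[...,0]<8)|(hsv[...,0]>172))&(hsv[...,1]>110)&(hsv[...,2]>90)
    k=np.zeros_like(m)
    if n=='top':k[130:175,170:225]=1
    else:k[290:360,225:290]=1
    y,x=np.where(m&k)
    if len(x):
        P=cast(f,[[x.mean(),y.mean()]],40)[0];d=P-[577.2,173,40];a=np.radians(35.6)
        print(n,len(x),P.round(1),'along',(d@[np.cos(a),np.sin(a),0]).round(1))
cv2.imwrite('pics/c5.png',np.hstack(out))
print(monitor.state()['contact_force'])
E
```

```text
time_s: 6.82
position: [648.4, 75.4, 126.4]
tool_rot: [1.43, 2.793, 0.005]
contact_force: [-0.3, -0.5, -0.4]
width: -0.0
grasp_force: 0.0
time_s: 7.23
position: [714.8, -19.7, 161.4]
tool_rot: [1.438, 2.792, 0.002]
contact_force: [-0.8, 1.0, -0.1]
width: -0.4
grasp_force: 0.0
scene 55 [597.  188.8  40. ] along 25.3
[-0.36671296  0.13680784  0.15884886]
```

View pics/c5.png

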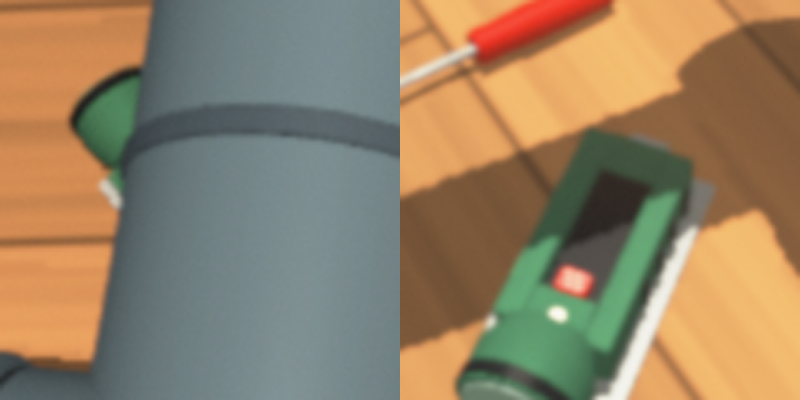

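The nub is at (573,281), against the slot's lens end beside the white dot, and measures about 25 mm along the slot, which is fully on. The arm is clear, so I'm handing in.

```bash
python3 -c "from station import ticket; print(ticket.close_job())"
```

```text
the job is handed in; nothing more can be done
None
```

The green lamp's switch is slid fully on against its stop at the lens end, the arm went nowhere near the yellow lamp, and the job is handed in with the robot clear after about 7 s; the hand-in returned no verdict.

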